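# Put the four hand tools back in their foam tray

## Robot

A 6-joint arm with a two-finger parallel gripper is mounted at the origin on the work surface. World frame = base frame: x ahead of the robot, y to its left, z up, the work surface at z = 0. Lengths are in m, angles in rad, forces in N, time in s.
With the tool pointing down it reaches from about 0.275 to 0.975 m from the base axis. Payload 8.4 kg.
Tool frame: the origin (TCP) lies at the very end of the fingers, on their centre line; the grasp point (between the pads) lies 19 mm behind it; z points along the fingers, y is the direction in which the jaws open and shut (so a half turn about z gives the same grasp; the last joint's range is limited). The gripper opens to 92 mm and grips with 3 to 60 N. Pads are 20 mm wide; open, the fingers measure 128 mm over their backs; the gripper's body (75 mm by 189 mm) begins 69 mm behind the grasp point.
Start: joints at [-1.159, 0.353, 1.633, -0, 1.155, -0.002], TCP at [0.251, -0.572, 0.215] pointing down, gripper open.
Joint ranges: [-2.63, 2.63], [-0.92, 2.1], [0.06, 2.66], [-1.3, 4.44], [0, 2.69], [-3.02, 3.02]. Speed limits (rad/s): [2.22, 2.22, 2.79, 3.14, 3.14, 3.14].

## Interface

Orientations are given as [roll, pitch, yaw] about the fixed x, y, z axes, in that order (R = Rz(yaw) Ry(pitch) Rx(roll)).
In Python, from plant import * gives the robot as it stands.
- The arm moves only by the shell command python3 -m jog 'ROWS' [FORCE]. ROWS is JSON, a list that holds one entry, the list of rows, each a list of 7 numbers: the finger opening in mm, from 0 to 91.9, then the shift along the tool's x, y, z in mm, then the turn, a rotation vector about the tool's x, y, z in degrees. In form: [[[fingers, dx, dy, dz, rx, ry, rz], ...]]. A call has exactly 10 rows; each row is the pose to reach, as a shift and turn from the pose measured when the call began, along the tool's axes at that moment; what a row does not reach only later rows make up. A row lasts 1/8 s, in which the tool goes at most 62.5 mm and 10.7 degrees, less where a joint would pass 70% of its speed; a pose out of reach is approached as far as the arm can. A call with a gripper value outside its range is refused whole. The fingers move at their own pace and stop on an object; FORCE is the grip in N (left out, the last holds). Time passes only in rows, so rows that repeat a pose let the fingers close, or fill a call up. It gives the time, the measured TCP pose, the force and the opening at its end, in the units of the state.
- get_obs(): the state, without advancing time (a new reading comes with each control period).
- snapshot(name): name is "scene" or "top"; returns the picture (420x560x3 uint8, red, green, blue); there is no depth.
- camera_params(name): a dict with "fovy" (degrees; the focal length in pixels is half the picture's height over the tangent of half this angle, whatever the lens; pixels are square), "cx", "cy" (the principal point, pixels), "k1" (the pictures are not rectified: a ray, as slopes to the right and down, at radius r is drawn at 1 + k1 r^2 times it, then the intrinsics apply), "rvec" (rotation vector, rad) and "tvec" (3), from world to camera coordinates, as OpenCV has them. Camera axes: x right, y down, z forward; pixel columns grow to the right and rows downward; lengths in m; the calibration is good to about 2 mm. A picture is of the moment at which its call begins. camera_params takes no time and is no camera call.
- sign_off(): hands the job in, once; it reports no verdict.
The state is a dict: "t": time; "joint_positions": joint angles; "joint_velocities": joint speeds; "tau": joint torques, N m; "eef_pos": TCP position; "eef_rot": TCP orientation; "contact_force": force on the tool from outside, world axes, zero at the start; "moment": the same for the moment, N m; "width": opening from 0.0 (shut) to 1.0 (fully open).
Only numpy, scipy, OpenCV 4.12 (cv2) and the standard library are available. Lean on these libraries where they do the work, as an engineer would, in place of code of your own. Each camera call takes 0.05 s, during which the arm holds its last target. There are 200 camera calls.

## Task

Put the four tools lying on the cardboard back into the red foam-lined tray: the tape measure, the impact socket, the folding hex-key set and the stubby screwdriver each go into the recess cut to their shape, lying fully down on its floor, the socket upright with its opening up. Leave the spray can and the jar of screws undisturbed.

Things in the scene. Friction and masses are not known exactly. Their poses are not given: they have to be found in the camera images.
- tape_mid (a point): Tape measure lying on its side, 66 x 56 mm in plan and 34 mm high, grey case with black bumpers, D-shaped outline: flat nose with the steel hook at +x, round back at -x; steel belt clip on top. Lies loose on a flat cardboard sheet (4 mm thick). Point: centre of the case, half-way up; x from back to nose, y across the 56 mm width, z up. Pinch it across the 56 mm, along its y.
- socket_mid (a point): Large impact socket standing upright, dark steel, 40 mm diameter (37 mm in the lowest 14 mm), 50 mm high, hexagonal opening facing up. Stands loose on a flat cardboard sheet (4 mm thick). Point: on its axis, half-way up; z up.
- keys_mid (a point): Folding hex-key set, all keys folded in: a bar 100 x 34 mm and 28 mm high with aluminium sides and dark keys between them. Lies loose on a flat cardboard sheet (4 mm thick). Point: its centre, half-way up; x along its 100 mm length, y across the 34 mm, z up. Same either way round.
- driver_mid (a point): Stubby screwdriver lying down: black eight-sided handle 62 mm long and 34 mm across flats, then a 9 mm steel shank of 36 mm. Lies loose on a flat cardboard sheet (4 mm thick). Point: centre of the handle, 17 mm up; x from handle to tip (handle from x = -31 to +31 mm, tip at +67 mm), y across. z is up at the start. Pinch the handle across y.
- recess_tape (a point): Black foam insert 132 x 100 mm, one of four in a shallow red tray (rim 22 mm, foam top 19 mm above the bench), with a D-shaped recess 82 x 72 mm, round end at -x. Recess 10 mm deep, yellow floor, 8 mm roomier than the tool on every side. Point: on its floor, under where the tool's listed point belongs; x along the insert's long side (tool's x goes this way), z up.
- recess_socket (a point): Black foam insert 132 x 100 mm, one of four in a shallow red tray (rim 22 mm, foam top 19 mm above the bench), with a round recess 56 mm across. Recess 10 mm deep, yellow floor, 8 mm roomier than the tool on every side. Point: on its floor, under where the tool's listed point belongs; x along the insert's long side, z up.
- recess_keys (a point): Black foam insert 132 x 100 mm, one of four in a shallow red tray (rim 22 mm, foam top 19 mm above the bench), with a plain rectangular recess 116 x 50 mm. Recess 10 mm deep, yellow floor, 8 mm roomier than the tool on every side. Point: on its floor, under where the tool's listed point belongs; x along the insert's long side (tool's x goes this way), z up.
- recess_driver (a point): Black foam insert 132 x 100 mm, one of four in a shallow red tray (rim 22 mm, foam top 19 mm above the bench), with a 78 x 50 mm recess for the handle, then a 24 mm wide slot to +x for the shank. Recess 10 mm deep, yellow floor, 8 mm roomier than the tool on every side. Point: on its floor, under where the tool's listed point belongs; x along the insert's long side (tool's x goes this way), z up.
- spraycan_mid (a point): Small spray can standing at the far side of the bench, 52 mm diameter, 105 mm high; leave it alone. Point: on its axis, half-way up.
- jar_mid (a point): Open clear jar of screws at the far side of the bench, 68 mm diameter, 62 mm high; leave it alone. Point: on its axis, half-way up.
Things that resemble listed ones, but are neither listed nor needed, are in the scene too. What is shaped like the part that bears driver_mid but green, orange or turquoise is not meant.

How it is judged:
At the end, for the whole second after the job is handed in: Each tool rests in its own recess: its listed point within 12 mm horizontally of the recess point, down on the recess floor (no more than 4 mm above it), tape, socket and key set level or upright within 0.15 rad, screwdriver level within 0.15 rad, all at rest (below 0.02 m/s) (horizontal distance between tape_mid and recess_tape below 0.012 m and z of tape_mid in the frame of recess_tape below 0.021 m and linear speed of each of tape, socket, keys, driver below 0.02 m/s and angle between each of tape_mid, socket_mid, keys_mid's own z axis and vertical below 0.15 rad and horizontal distance between socket_mid and recess_socket below 0.012 m and z of socket_mid in the frame of recess_socket below 0.029 m and horizontal distance between keys_mid and recess_keys below 0.012 m and z of keys_mid in the frame of recess_keys below 0.018 m and horizontal distance between driver_mid and recess_driver below 0.012 m and z of driver_mid in the frame of recess_driver below 0.021 m and angle between driver_mid's own x axis and vertical between 1.42 and 1.72 rad); the robot touches nothing.
It fails at once if the spray can is knocked over or shifted by more than 30 mm (angle between spraycan_mid's own z axis and vertical above 0.5 rad or distance of spraycan_mid from where it was at the start of the episode above 0.03 m).
It fails at once if the jar of screws is knocked over or shifted by more than 30 mm (angle between jar_mid's own z axis and vertical above 0.5 rad or distance of jar_mid from where it was at the start of the episode above 0.03 m).
It also fails if it takes over 99 s, if anything falls off the work surface, if the arm or the gripper's body presses on something with over 40 N, if the wrist force passes 120 N, or if a joint passes its speed limit or range.

## Working session

There is one attempt and no reset: what is moved stays moved. The work goes in short steps, Python scripts to look and compute and a shell command to move; the robot and the scene stay as the last step left them, time stands still between calls to the robot, and variables do not carry over. Pictures are saved under pics/ and viewed, about 12 in all and at most 16, crops included, and the job is handed in when it is done.

```bash
mkdir -p pics; ls; python3 - <<'E'
from plant import *
import cv2
for n in("scene","top"):
    im=snapshot(n); cv2.imwrite(f"pics/{n}0.png",im[:,:,::-1]); print(n,camera_params(n))
print(get_obs())
E
```

```text
pics
scene {'fovy': 55.631944649259616, 'cx': 281.6896700784822, 'cy': 208.0988725592487, 'k1': -0.05896726550133348, 'rvec': array([ 0.8467955 ,  2.57332779, -1.0916428 ]), 'tvec': array([ 0.42749107, -0.28781523,  1.31153234])}
top {'fovy': 51.720633876500244, 'cx': 279.9808075471196, 'cy': 205.35123094604094, 'k1': -0.05418261372116172, 'rvec': array([ 2.19986005, -2.01647077,  0.2123847 ]), 'tvec': array([0.08186569, 0.6246538 , 1.16230558])}
{'t': 0.1, 'joint_positions': array([-1.15940264e+00,  3.53577061e-01,  1.63403513e+00, -1.45296042e-05,
        1.15518521e+00, -2.41220715e-03]), 'joint_velocities': array([ 1.33639899e-03, -7.21582953e-04, -1.35087077e-03,  2.99596701e-04,
        8.71244494e-05, -4.64569582e-04]), 'tau': array([-1.32040377e-04, -5.94903982e+01, -3.34929693e+01,  6.98712515e-02,
        1.84254593e-02, -2.34111832e-05]), 'eef_pos': array([ 0.25112817, -0.57186117,  0.21395044]), 'eef_rot': array([-3.14038787e+00,  1.03794676e-05,  4.13811776e-01]), 'contact_force': array([-0.16280655, -0.16818329,  0.28074645]), 'moment': array([ 0.04002715, -0.00577808, -0.00297492]), 'width': 0.9984663619504734}
```

View pics/top0.png

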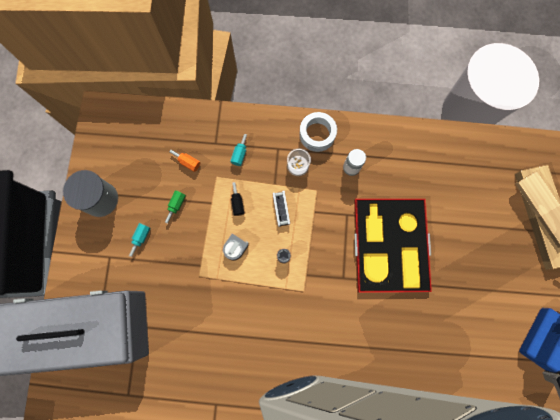

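View pics/scene0.png

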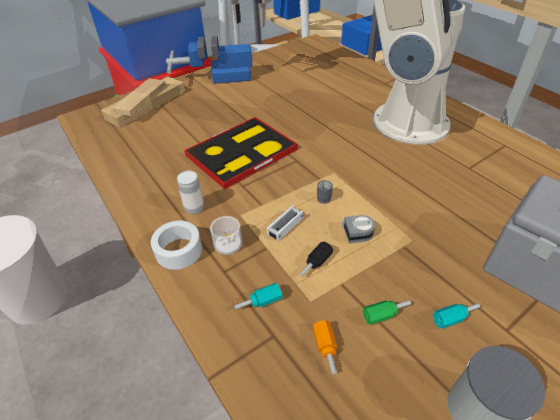

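```bash
cat > h.py <<'E'
import numpy as np, cv2
from plant import *
def cam(n):
    p=camera_params(n); f=210/np.tan(np.radians(p['fovy'])/2)
    return p,f,cv2.Rodrigues(p['rvec'])[0],np.asarray(p['tvec'])
def ray(n,uv):
    p,f,R,t=cam(n); uv=np.atleast_2d(uv).astype(float)
    K=np.array([[f,0,p['cx']],[0,f,p['cy']],[0,0,1]])
    xy=cv2.undistortPoints(uv[:,None],K,np.array([p['k1'],0,0,0]))[:,0]
    return -R.T@t, np.c_[xy,np.ones(len(xy))]@R
def onplane(n,uv,z):
    c,d=ray(n,uv); return (c+d*((z-c[2])/d[:,2])[:,None])[:,:2]
def proj(n,X):
    p,f,R,t=cam(n); K=np.array([[f,0,p['cx']],[0,f,p['cy']],[0,0,1]])
    return cv2.projectPoints(np.atleast_2d(X).astype(float),p['rvec'],t,K,np.array([p['k1'],0,0,0]))[0][:,0]
def rectify(n,im,z,x0,x1,y0,y1,s=2):  # view onto plane z: up=+x, left=+y, s px/mm
    X,Y=np.meshgrid(np.arange(x1,x0,-1e-3/s),np.arange(y1,y0,-1e-3/s),indexing='ij')
    m=proj(n,np.c_[X.ravel(),Y.ravel(),np.full(X.size,z)]).reshape(*X.shape,2).astype(np.float32)
    return cv2.remap(im,m[...,0],m[...,1],cv2.INTER_LINEAR)
E
python3 - <<'E'
from h import *
im=cv2.imread("pics/top0.png"); sc=cv2.imread("pics/scene0.png")
for n in("top","scene"): print(n,ray(n,[0,0])[0])
for n,i in(("top",im),("scene",sc)):
    h=cv2.cvtColor(i,cv2.COLOR_BGR2HSV)
    m=cv2.inRange(h,(22,200,150),(35,255,255))
    for c in cv2.findContours(m,0,2)[0]:
        if cv2.contourArea(c)<60: continue
        w=onplane(n,c[:,0],.009)*1000
        print(n,np.array(cv2.minAreaRect(w.astype(np.float32))[0]).round(1),np.round(cv2.minAreaRect(w.astype(np.float32))[1:][0],1),round(cv2.minAreaRect(w.astype(np.float32))[2],1))
for n,uv in(("top",[[217,179],[316,190],[301,289],[203,276]]),): print(onplane(n,uv,.004).round(3))
print(onplane("top",[[357,199],[424,198],[430,290],[357,291]],.022).round(3))
a=cv2.resize(im[170:300,195:325],None,fx=4,fy=4,interpolation=2)
b=cv2.resize(sc[170:300,240:415],None,fx=4,fy=4,interpolation=2)
cv2.imwrite("pics/a1.png",a);cv2.imwrite("pics/b1.png",b)
E
```

```text
top [0.36438878 0.11788091 1.26537486]
scene [1.0017118  0.67982342 0.7211913 ]
scene [ 596.4 -145.9] [107.4  41. ] 4.3
scene [ 603.2 -246. ] [40.8 49.1] 52.2
scene [ 464.7 -157.4] [74.1 62.7] 4.7
scene [ 473.1 -258. ] [108.5  39.3] 4.3
[[0.692 0.333]
 [0.684 0.033]
 [0.389 0.056]
 [0.401 0.34 ]]
[[ 0.663 -0.088]
 [ 0.683 -0.287]
 [ 0.416 -0.31 ]
 [ 0.397 -0.102]]
```

View pics/a1.png

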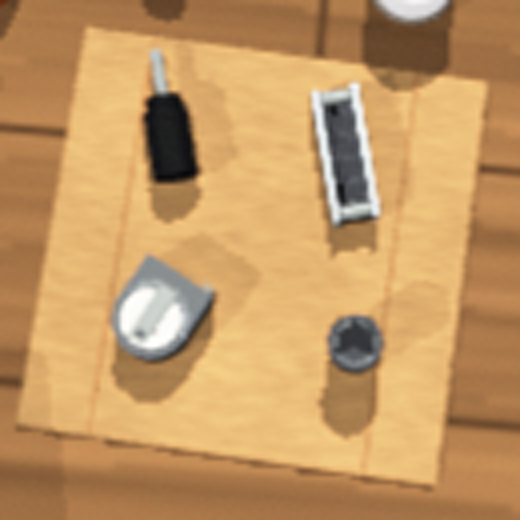

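View pics/b1.png

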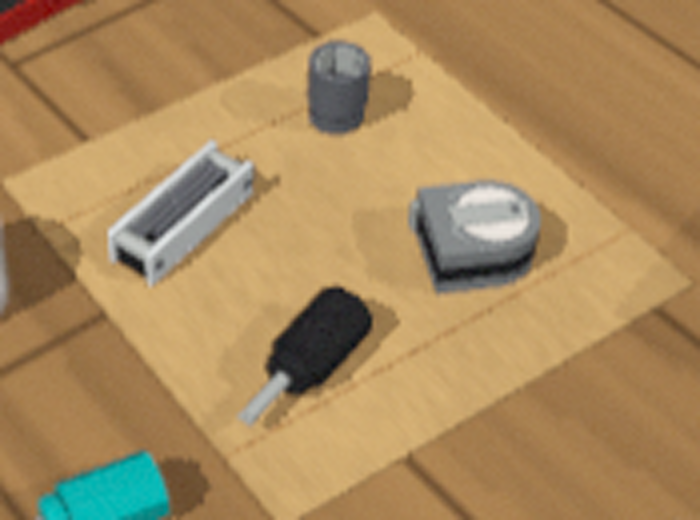

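```bash
python3 - <<'E'
from h import *
im=cv2.imread("pics/top0.png"); sc=cv2.imread("pics/scene0.png")
h=cv2.cvtColor(im,cv2.COLOR_BGR2HSV); print("yellow px",h[230,375],h[270,410])
m=cv2.inRange(h,(22,150,120),(35,255,255)); m[:, :350]=0; m[:,435:]=0
def mr(w): 
    r=cv2.minAreaRect((w*1000).astype(np.float32)); return np.round([*r[0],*r[1],r[2]],1)
for c in cv2.findContours(m,0,2)[0]:
    if cv2.contourArea(c)>60: print("yel",mr(onplane("top",c[:,0],.009)))
A=lambda p:(np.array(p,float)+.5)/4-.5+[195,170]
B=lambda p:(np.array(p,float)+.5)/4-.5+[240,170]
g=im[170:300,195:325].max(2); bl=(g<60).astype(np.uint8)
# driver
k=bl[:50,:60]; cs=max(cv2.findContours(k,0,2)[0],key=cv2.contourArea); print("drv handle z21",mr(onplane("top",cs[:,0]+[195,170],.021)))
q=onplane("top",A([[156,50],[177,181],[171,138]]),[.021][0]); print("drv tip,end,mid",q.round(4),np.degrees(np.arctan2(*(q[0]-q[1])[::-1])))
q=onplane("scene",B([[243,419],[353,300]]),.021); print("scene drv tip,end",q.round(4))
q=onplane("top",A([[311,92],[356,84],[380,215],[334,223]]),.032); print("keys",q.round(4),q.mean(0),mr(q))
q=onplane("scene",B([[109,237],[150,255],[252,165],[210,143]]),.032); print("keys sc",q.round(4),q.mean(0),mr(q))
q=onplane("top",A([[356,343]]),.054); print("socket",q)
q=onplane("scene",B([[340,62]]),.054); print("socket sc",q)
hs=cv2.cvtColor(im,cv2.COLOR_BGR2HSV)[170:300,195:325]
k=((hs[...,1]<70)&(hs[...,2]>85)).astype(np.uint8); k=k[55:100,20:60]
cs=max(cv2.findContours(k,0,2)[0],key=cv2.contourArea); print("tape",mr(onplane("top",cs[:,0]+[215,225],.038)))
q=onplane("top",A([[150,258],[213,290],[130,352],[148,315]]),.038); print(q.round(4), np.degrees(np.arctan2(*(q[0]-q[1])[::-1]))-90)
q=onplane("scene",B([[418,187],[440,262],[535,215]]),.038); print("tape sc noseL, noseR, back",q.round(4))
E
```

```text
yellow px [ 27 174 251] [ 27 175 251]
yel [ 468.3 -154.1   83.3   70.5    4.8]
yel [ 478.3 -255.2  115.4   48.4    4.8]
yel [ 609.5 -243.3   53.8   50.8    1.3]
yel [ 599.7 -144.   111.7   47.5    2.7]
drv handle z21 [617.3 263.   63.5  29.9  15.2]
drv tip,end,mid [[0.6825 0.2796]
 [0.5855 0.2536]
 [0.617  0.2614]] 15.020510593865088
scene drv tip,end [[0.6817 0.2815]
 [0.5801 0.2533]]
keys [[0.658  0.1617]
 [0.6668 0.1295]
 [0.5715 0.104 ]
 [0.5628 0.1365]] [0.61477229 0.13292039] [614.8 133.   98.7  33.7  15. ]
keys sc [[0.6695 0.1371]
 [0.6585 0.1632]
 [0.5655 0.1405]
 [0.5743 0.1094]] [0.61695814 0.13753551] [617.4 138.8  99.1  32.3  16.2]
socket [[0.47615182 0.11347701]]
socket sc [[0.47772225 0.11840513]]
tape [487.7 257.2  56.5  67.9  63.7]
[[0.5252 0.2651]
 [0.5063 0.2179]
 [0.4573 0.272 ]
 [0.4845 0.2621]] -21.830789628278083
tape sc noseL, noseR, back [[0.5016 0.2199]
 [0.5322 0.272 ]
 [0.4624 0.2785]]
```

```bash
cat > go.py <<'E'
import sys,numpy as np
from plant import *
from scipy.spatial.transform import Rotation as R
# x y z(mm) yaw(deg) -> row deltas
x,y,z,yaw=map(float,sys.argv[1:5]); o=get_obs()
C=R.from_euler('xyz',o['eef_rot']); T=R.from_euler('xyz',[180,0,yaw],degrees=True)
d=C.inv().apply(np.array([x,y,z])-o['eef_pos']*1000); r=(C.inv()*T).as_rotvec(degrees=True)
print('t',round(o['t'],2),'pos',(o['eef_pos']*1000).round(1),'yaw',round(np.degrees(o['eef_rot'][2]),1),'w',round(o['width']*92,1),'->',d.round(1),r.round(1))
E
python3 go.py 616 262 130 15
```

```text
t 0.1 pos [ 251.1 -571.9  214. ] yaw 23.7 w 91.9 -> [ 669.4 -616.7   84.7] [-0.1  0.   8.7]
```

```bash
python3 -m jog '[[[91,669,-617,85,0,0,8.7],[91,669,-617,85,0,0,8.7],[91,669,-617,85,0,0,8.7],[91,669,-617,85,0,0,8.7],[91,669,-617,85,0,0,8.7],[91,669,-617,85,0,0,8.7],[91,669,-617,85,0,0,8.7],[91,669,-617,85,0,0,8.7],[91,669,-617,85,0,0,8.7],[91,669,-617,85,0,0,8.7]]]' 30; python3 go.py 616 262 130 15
```

```text
t: 1.35
eef_pos: [0.5007, 0.0001, 0.1564]
eef_rot: [-3.141, 0.0, 0.262]
contact_force: [2.4, -0.2, 0.8]
width: 0.987
t 1.35 pos [5.007e+02 1.000e-01 1.564e+02] yaw 15.0 w 90.8 -> [ 179.2 -223.    26.6] [-0.1  0.   0. ]
```

```bash
python3 -m jog '[[[91,179,-223,27,0,0,0],[91,179,-223,27,0,0,0],[91,179,-223,27,0,0,0],[91,179,-223,27,0,0,0],[91,179,-223,27,0,0,0],[91,179,-223,27,0,0,0],[91,179,-223,80,0,0,0],[91,179,-223,100,0,0,0],[91,179,-223,100,0,0,0],[91,179,-223,100,0,0,0]]]' 30; python3 go.py 616 262 17 15; python3 - <<'E'
from h import *
for n in("top","scene"):
    cv2.imwrite(f"pics/{n}2.png",snapshot(n)[:,:,::-1])
a=cv2.imread("pics/top2.png")[170:300,195:325]; b=cv2.imread("pics/scene2.png")[120:290,220:440]
cv2.imwrite("pics/c2.png",np.hstack([cv2.resize(a,(400,400)),cv2.resize(b,(400,309)).copy() if 0 else cv2.copyMakeBorder(cv2.resize(b,(400,309)),0,91,0,0,0)]))
E
```

```text
t: 2.6
eef_pos: [0.6167, 0.2619, 0.0581]
eef_rot: [-3.14, -0.002, 0.262]
contact_force: [-0.2, 0.1, 0.1]
width: 0.987
t 2.6 pos [616.7 261.9  58.1] yaw 15.0 w 90.8 -> [-0.7 -0.2 41.1] [-0.1 -0.1 -0. ]
```

View pics/c2.png

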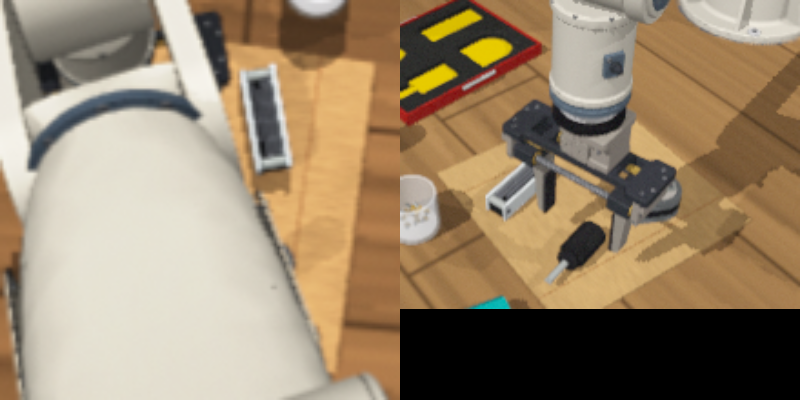

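The scene half (right) shows the open jaws straddling the black handle at about (585,245). I'm lowering and closing.

```bash
python3 -m jog '[[[91,-1,0,41,0,0,0],[91,-1,0,41,0,0,0],[30,-1,0,41,0,0,0],[25,-1,0,41,0,0,0],[25,-1,0,41,0,0,0],[25,-1,0,41,0,0,0],[25,-1,0,41,0,0,0],[25,-1,0,41,0,0,0],[25,-1,0,41,0,0,0],[25,-1,0,41,0,0,0]]]' 30; python3 go.py 616 262 130 5
```

```text
t: 3.95
eef_pos: [0.616, 0.262, 0.0174]
eef_rot: [-3.14, -0.002, 0.262]
contact_force: [0.1, 0.0, 0.4]
width: 0.366
t 3.95 pos [616.  262.   17.4] yaw 15.0 w 33.7 -> [ 2.000e-01 -1.000e-01 -1.126e+02] [-0.1 -0.1 10. ]
```

```bash
python3 go.py 582 -143.5 110 5
```

```text
t 3.95 pos [616.  262.   17.4] yaw 15.0 w 33.7 -> [-137.6  382.8  -93.5] [-0.1 -0.1 10. ]
```

```bash
python3 -m jog '[[[25,0,0,-60,0,0,0],[25,0,0,-95,0,0,0],[25,-138,383,-95,0,0,10],[25,-138,383,-95,0,0,10],[25,-138,383,-95,0,0,10],[25,-138,383,-95,0,0,10],[25,-138,383,-95,0,0,10],[25,-138,383,-95,0,0,10],[25,-138,383,-95,0,0,10],[25,-138,383,-95,0,0,10]]]' 30; python3 go.py 582 -143.5 40 5; python3 - <<'E'
from h import *
a=snapshot("top")[:,:,::-1];b=snapshot("scene")[:,:,::-1]
cv2.imwrite("pics/t3.png",a)
cv2.imwrite("pics/c3.png",np.hstack([cv2.resize(a[160:310,330:460],(400,460)),cv2.resize(b[60:210,150:280],(400,460))]))
E
```

```text
t: 5.2
eef_pos: [0.5812, -0.1461, 0.1114]
eef_rot: [-3.14, -0.002, 0.084]
contact_force: [0.0, 0.9, -0.5]
width: 0.368
t 5.2 pos [ 581.2 -146.1  111.4] yaw 4.8 w 33.9 -> [ 0.9 -2.4 71.4] [-0.1 -0.1 -0.2]
```

View pics/c3.png

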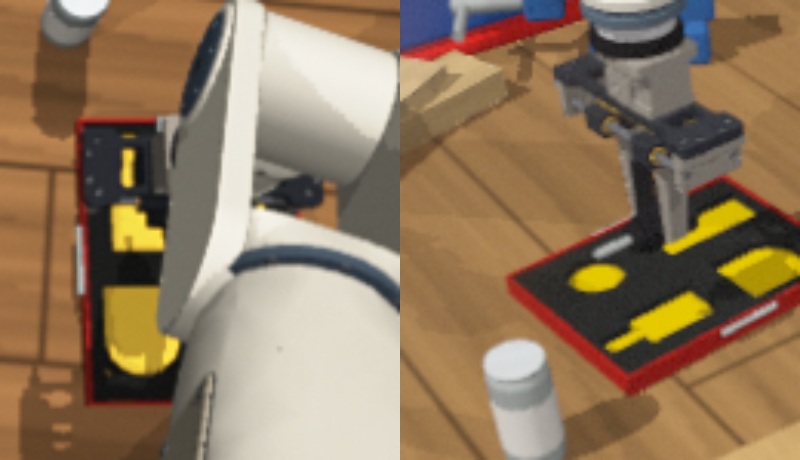

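The driver hangs level over the tray. I'm lowering it partway for an alignment check.

```bash
python3 -m jog '[[[25,1,-2,40,0,0,0],[25,1,-2,70,0,0,0],[25,1,-2,70,0,0,0],[25,1,-2,70,0,0,0],[25,1,-2,70,0,0,0],[25,1,-2,70,0,0,0],[25,1,-2,70,0,0,0],[25,1,-2,70,0,0,0],[25,1,-2,70,0,0,0],[25,1,-2,70,0,0,0]]]' 30; python3 go.py 582 -143.5 23 5; python3 - <<'E'
from h import *
b=snapshot("scene")[:,:,::-1]
cv2.imwrite("pics/c4.png",cv2.resize(b[100:200,180:310],(780,600)))
E
```

```text
t: 6.55
eef_pos: [0.5823, -0.1414, 0.0413]
eef_rot: [-3.139, -0.002, 0.086]
contact_force: [0.3, 0.5, -1.6]
width: 0.367
t 6.55 pos [ 582.3 -141.4   41.3] yaw 4.9 w 33.8 -> [-0.5  2.1 18.3] [-0.1 -0.1 -0.1]
```

View pics/c4.png

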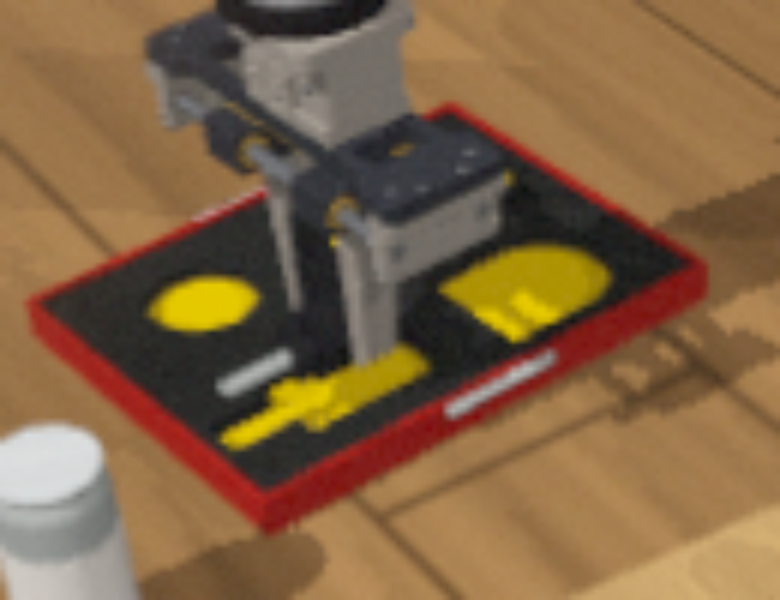

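```bash
python3 - <<'E'
from h import *
S=lambda p:(np.array(p,float)+.5)/6-.5+[180,100]
R=np.array([582,-143.5]);a=np.radians(5);E=np.array([[np.cos(a),np.sin(a)],[-np.sin(a),np.cos(a)]])
f=lambda p,z:((onplane("scene",S(p),z)*1000-R)@E.T).round(1)
print("tip rel",f([[219,387]],.045))
print("slot end floor, handle recess corner nearest cam(top of foam), other",f([[222,440],[318,430]],.009),f([[318,430],[432,362]],.019))
E
```

```text
tip rel [[69.1  0. ]]
slot end floor, handle recess corner nearest cam(top of foam), other [[68.5 -7. ]
 [30.5 17.8]] [[ 37.   28.6]
 [-34.2  23.7]]
```

```bash
python3 -m jog '[[[25,-2,2,10,0,0,0],[25,-2,2,18,0,0,0],[25,-2,2,18,0,0,0],[25,-2,2,18,0,0,0],[48,-2,2,18,0,0,0],[48,-2,2,18,0,0,0],[48,-2,2,18,0,0,0],[48,-2,2,18,0,0,0],[48,-2,2,-30,0,0,0],[48,-2,2,-80,0,0,0]]]' 30; python3 go.py 616 134.5 110 15
```

```text
t: 7.85
eef_pos: [0.5798, -0.1436, 0.1218]
eef_rot: [-3.139, -0.0, 0.086]
contact_force: [0.4, -0.4, 0.4]
width: 0.524
t 7.85 pos [ 579.8 -143.6  121.8] yaw 4.9 w 48.2 -> [  60.  -273.9   12.6] [ -0.2  -0.  -10.1]
```

```bash
python3 -m jog '[[[80,60,-274,10,0,0,-10],[80,60,-274,10,0,0,-10],[80,60,-274,10,0,0,-10],[80,60,-274,10,0,0,-10],[80,60,-274,10,0,0,-10],[80,60,-274,10,0,0,-10],[80,60,-274,60,0,0,-10],[80,60,-274,72,0,0,-10],[80,60,-274,72,0,0,-10],[80,60,-274,72,0,0,-10]]]' 30; python3 go.py 616 134.5 16 15; python3 - <<'E'
from h import *
a=snapshot("top")[:,:,::-1];b=snapshot("scene")[:,:,::-1]
cv2.imwrite("pics/c5.png",np.hstack([cv2.resize(a[185:305,345:445],(360,432)),cv2.resize(b[110:230,170:290],(432,432))]))
cv2.imwrite("pics/s5.png",b)
E
```

```text
t: 9.1
eef_pos: [0.617, 0.1344, 0.052]
eef_rot: [-3.139, -0.002, 0.26]
contact_force: [0.6, -0.5, 0.6]
width: 0.871
t 9.1 pos [617.  134.4  52. ] yaw 14.9 w 80.1 -> [-1.  -0.2 36. ] [-0.2 -0.1 -0.1]
```

View pics/c5.png

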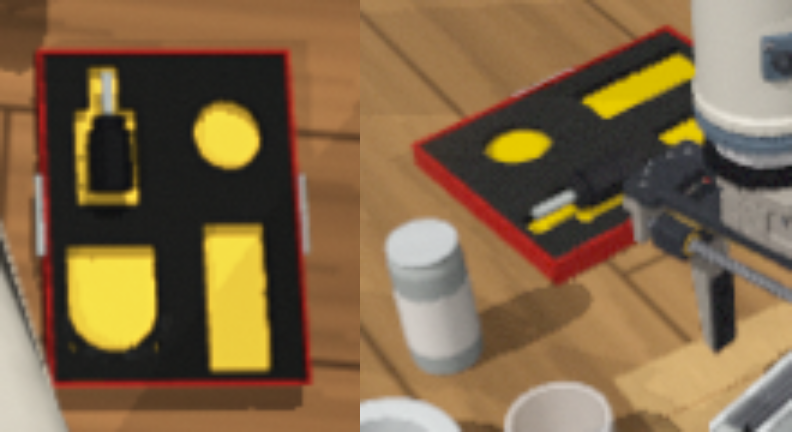

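The driver lies in its recess, with yellow margin visible on both sides in the top view. Next I'm gripping the keys.

```bash
python3 -m jog '[[[80,-1,0,36,0,0,0],[80,-1,0,36,0,0,0],[40,-1,0,36,0,0,0],[25,-1,0,36,0,0,0],[25,-1,0,36,0,0,0],[25,-1,0,36,0,0,0],[25,-1,0,36,0,0,0],[25,-1,0,36,0,0,0],[25,-1,0,-20,0,0,0],[25,-1,0,-70,0,0,0]]]' 30; python3 go.py 478 -254 110 5
```

```text
t: 10.45
eef_pos: [0.6152, 0.1341, 0.1226]
eef_rot: [-3.139, -0.001, 0.26]
contact_force: [0.3, -0.1, -2.3]
width: 0.368
t 10.45 pos [615.2 134.1 122.6] yaw 14.9 w 33.8 -> [-232.5  339.7   11.4] [-0.2 -0.   9.9]
```

```bash
python3 -m jog '[[[25,-232,340,0,0,0,10],[25,-232,340,0,0,0,10],[25,-232,340,0,0,0,10],[25,-232,340,0,0,0,10],[25,-232,340,0,0,0,10],[25,-232,340,0,0,0,10],[25,-232,340,0,0,0,10],[25,-232,340,40,0,0,10],[25,-232,340,80,0,0,10],[25,-232,340,80,0,0,10]]]' 30; python3 go.py 478 -254 22 5;  python3 - <<'E'
from h import *
b=snapshot("scene")[:,:,::-1]
cv2.imwrite("pics/c6.png",cv2.resize(b[90:190,180:310],(780,600)))
E
```

```text
t: 11.7
eef_pos: [0.476, -0.2528, 0.0389]
eef_rot: [-3.135, 0.005, 0.086]
contact_force: [-0.5, -0.6, -2.2]
width: 0.365
t 11.7 pos [ 476.  -252.8   38.9] yaw 4.9 w 33.6 -> [ 2.   1.5 16.9] [-0.4  0.3 -0.1]
```

View pics/c6.png

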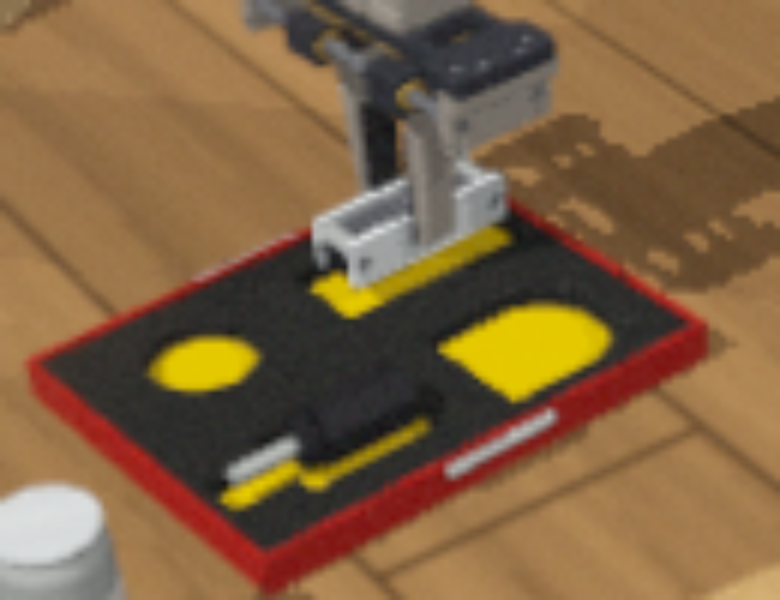

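Driver seated, and the key set hangs level over its recess. I'm lowering it and releasing.

```bash
python3 -m jog '[[[25,2,1,10,0,0,0],[25,2,1,17,0,0,0],[25,2,1,17,0,0,0],[25,2,1,17,0,0,0],[48,2,1,17,0,0,0],[48,2,1,17,0,0,0],[48,2,1,17,0,0,0],[48,2,1,17,0,0,0],[48,2,1,-30,0,0,0],[48,2,1,-80,0,0,0]]]' 30; python3 go.py 476.5 115 130 15
```

```text
t: 13.0
eef_pos: [0.4792, -0.2543, 0.1211]
eef_rot: [-3.136, 0.004, 0.086]
contact_force: [1.2, 0.1, 0.6]
width: 0.52
t 13.0 pos [ 479.2 -254.3  121.1] yaw 4.9 w 47.8 -> [  29.  -368.2   -6.8] [ -0.4   0.2 -10.1]
```

```bash
python3 -m jog '[[[90,29,-368,-5,0,0,0],[90,29,-368,-5,0,0,0],[90,29,-368,-5,0,0,0],[90,29,-368,-5,0,0,0],[90,29,-368,-5,0,0,0],[90,29,-368,-5,0,0,0],[90,29,-368,-5,0,0,0],[90,29,-368,0,0,0,0],[90,29,-368,30,0,0,0],[90,29,-368,40,0,0,0]]]' 30; python3 go.py 476.5 115 26 5
```

```text
t: 14.25
eef_pos: [0.4752, 0.1133, 0.0816]
eef_rot: [-3.136, 0.007, 0.084]
contact_force: [-0.0, -0.5, 1.2]
width: 0.979
t 14.25 pos [475.2 113.3  81.6] yaw 4.8 w 90.1 -> [ 1.8 -1.3 55.6] [-0.3  0.4 -0.2]
```

```bash
python3 -m jog '[[[90,2,-1,30,0,0,0],[90,2,-1,56,0,0,0],[60,2,-1,56,0,0,0],[30,2,-1,56,0,0,0],[30,2,-1,56,0,0,0],[30,2,-1,56,0,0,0],[30,2,-1,56,0,0,0],[30,2,-1,56,0,0,0],[30,2,-1,0,0,0,0],[30,2,-1,-40,0,0,0]]]' 40; python3 go.py 609 -242 120 5
```

```text
t: 15.5
eef_pos: [0.4773, 0.1143, 0.1229]
eef_rot: [-3.136, 0.007, 0.084]
contact_force: [1.1, 0.6, -1.8]
width: 0.424
t 15.5 pos [477.3 114.3 122.9] yaw 4.8 w 39.0 -> [1.014e+02 3.661e+02 3.000e-01] [-0.3  0.4 -0.2]
```

```bash
python3 -m jog '[[[30,101,366,0,0,0,0],[30,101,366,0,0,0,0],[30,101,366,0,0,0,0],[30,101,366,0,0,0,0],[30,101,366,0,0,0,0],[30,101,366,0,0,0,0],[30,101,366,0,0,0,0],[30,101,366,30,0,0,0],[30,101,366,70,0,0,0],[30,101,366,70,0,0,0]]]' 40; python3 go.py 609 -242 32 5;  python3 - <<'E'
from h import *
b=snapshot("scene")[:,:,::-1]
cv2.imwrite("pics/c7.png",cv2.resize(b[90:190,180:310],(780,600)))
E
```

```text
t: 16.75
eef_pos: [0.605, -0.2396, 0.0471]
eef_rot: [-3.133, 0.014, 0.085]
contact_force: [-0.6, -0.9, -1.3]
width: 0.426
t 16.75 pos [ 605.  -239.6   47.1] yaw 4.8 w 39.2 -> [ 4.   2.8 15. ] [-0.5  0.8 -0.2]
```

View pics/c7.png

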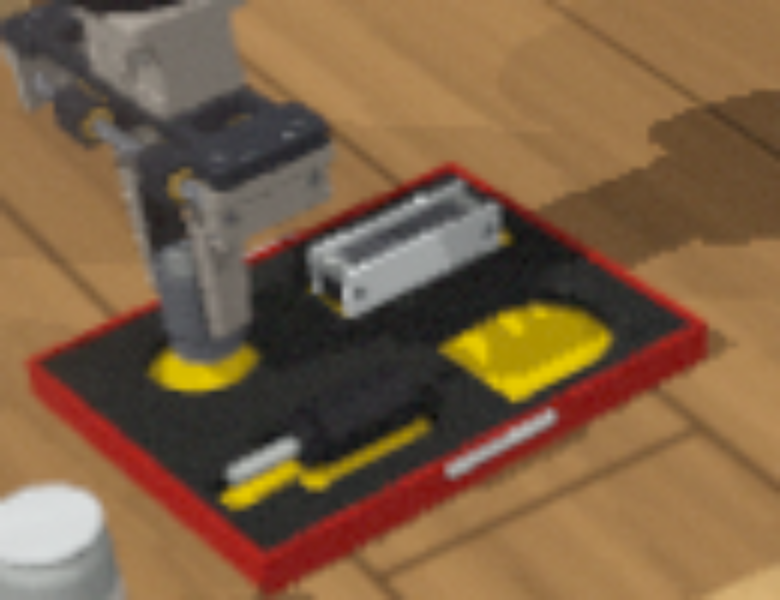

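```bash
python3 -m jog '[[[30,4,3,0,-0.5,0.8,0],[30,4,3,8,-0.5,0.8,0],[30,4,3,15,-0.5,0.8,0],[30,4,3,15,-0.5,0.8,0],[54,4,3,15,-0.5,0.8,0],[54,4,3,15,-0.5,0.8,0],[54,4,3,15,-0.5,0.8,0],[54,4,3,15,-0.5,0.8,0],[54,4,3,-30,-0.5,0.8,0],[54,4,3,-80,-0.5,0.8,0]]]' 40; python3 go.py 488 258 120 -26
```

```text
t: 18.05
eef_pos: [0.6112, -0.2432, 0.1295]
eef_rot: [3.141, -0.002, 0.085]
contact_force: [1.0, 0.1, 0.4]
width: 0.588
t 18.05 pos [ 611.2 -243.2  129.5] yaw 4.8 w 54.1 -> [ -80.4 -509.9    8.9] [ 0.  -0.1 30.8]
```

```bash
python3 -m jog '[[[91.9,-80,-510,0,0,0,31],[91.9,-80,-510,0,0,0,31],[91.9,-80,-510,0,0,0,31],[91.9,-80,-510,0,0,0,31],[91.9,-80,-510,0,0,0,31],[91.9,-80,-510,0,0,0,31],[91.9,-80,-510,0,0,0,31],[91.9,-80,-510,0,0,0,31],[91.9,-80,-510,30,0,0,31],[91.9,-80,-510,60,0,0,31]]]' 40; python3 go.py 488 258 17 -26; python3 - <<'E'
from h import *
a=snapshot("top")[:,:,::-1];b=snapshot("scene")[:,:,::-1]
cv2.imwrite("pics/t8.png",a);cv2.imwrite("pics/s8.png",b)
cv2.imwrite("pics/c8.png",np.hstack([cv2.resize(a[185:305,345:445],(360,432)),cv2.resize(b[150:270,300:420],(432,432))]))
E
```

```text
t: 19.3
eef_pos: [0.4883, 0.2602, 0.0687]
eef_rot: [-3.14, -0.003, -0.454]
contact_force: [0.6, -0.3, -0.0]
width: 0.997
t 19.3 pos [488.3 260.2  68.7] yaw -26.0 w 91.7 -> [ 0.5  2.2 51.7] [-0.1 -0.2  0. ]
```

View pics/c8.png

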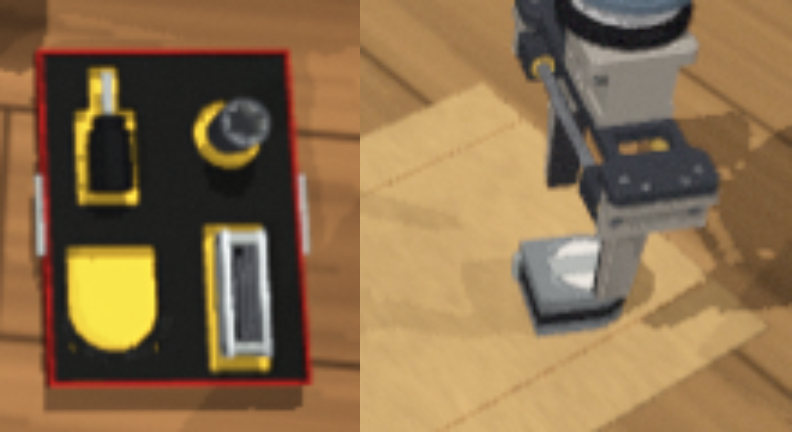

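```bash
python3 -m jog '[[[91.9,0,1,20,0,0,0],[91.9,0,1,40,0,0,0],[91.9,0,1,52,0,0,0],[91.9,0,1,52,0,0,0],[45,0,1,52,0,0,0],[45,0,1,52,0,0,0],[45,0,1,52,0,0,0],[45,0,1,52,0,0,0],[45,0,1,52,0,0,0],[45,0,1,52,0,0,0]]]' 40; python3 go.py 468.5 -153.2 125 5
python3 - <<'E'
from h import *
q=onplane("top",np.array([[243,121],[211,134.]])/3.6-.36+[345,185],.059)*1000; print("socket top",q[0])
q=onplane("top",np.array([[216,234],[265,228],[271,353],[224,357]])/3.6-.36+[345,185],.037)*1000; print("keys",q.mean(0),q)
q=onplane("top",np.array([[110,155],[109,75.]])/3.6-.36+[345,185],.026)*1000; print("driver",q)
E
```

```text
t: 20.65
eef_pos: [0.486, 0.2568, 0.0147]
eef_rot: [3.138, 0.001, -0.455]
contact_force: [-0.2, 0.8, 6.0]
width: 0.605
t 20.65 pos [486.  256.8  14.7] yaw -26.1 w 55.7 -> [ 164.6  376.2 -109.1] [  0.2   0.1 -31.1]
socket top [ 611.76528641 -241.88615927]
keys [ 478.97028857 -252.93289178] [[ 523.33071276 -229.26224586]
 [ 531.38582549 -268.29258571]
 [ 433.62440118 -275.55495652]
 [ 427.54021485 -238.62177903]]
driver [[ 581.32942603 -144.58256746]
 [ 647.14021127 -140.99360401]]
```

```bash
python3 -m jog '[[[45,0,0,-60,0,0,0],[45,0,0,-109,0,0,0],[45,165,376,-109,0,0,-31],[45,165,376,-109,0,0,-31],[45,165,376,-109,0,0,-31],[45,165,376,-109,0,0,-31],[45,165,376,-109,0,0,-31],[45,165,376,-109,0,0,-31],[45,165,376,-109,0,0,-31],[45,165,376,-109,0,0,-31]]]' 40; python3 go.py 468.5 -153.2 45 5
```

```text
t: 21.9
eef_pos: [0.4684, -0.1561, 0.1245]
eef_rot: [3.139, 0.003, 0.081]
contact_force: [0.1, -0.1, -2.3]
width: 0.608
t 21.9 pos [ 468.4 -156.1  124.5] yaw 4.7 w 55.9 -> [ 0.6 -3.1 79.5] [ 0.2  0.2 -0.3]
```

```bash
python3 -m jog '[[[45,0,-2,40,0,0,0],[45,0,-2,80,0,0,0],[45,0,-2,80,0,0,0],[45,0,-2,80,0,0,0],[45,0,-2,80,0,0,0],[45,0,-2,80,0,0,0],[45,0,-2,80,0,0,0],[45,0,-2,80,0,0,0],[45,0,-2,80,0,0,0],[45,0,-2,80,0,0,0]]]' 40; python3 go.py 468.5 -153.2 22 5;  python3 - <<'E'
from h import *
b=snapshot("scene")[:,:,::-1]
cv2.imwrite("pics/c9.png",cv2.resize(b[90:190,190:320],(780,600)))
E
```

```text
t: 23.15
eef_pos: [0.4679, -0.1543, 0.0445]
eef_rot: [3.139, 0.003, 0.081]
contact_force: [0.6, -1.4, -1.5]
width: 0.611
t 23.15 pos [ 467.9 -154.3   44.5] yaw 4.7 w 56.2 -> [ 0.7 -1.2 22.5] [ 0.2  0.2 -0.3]
```

View pics/c9.png

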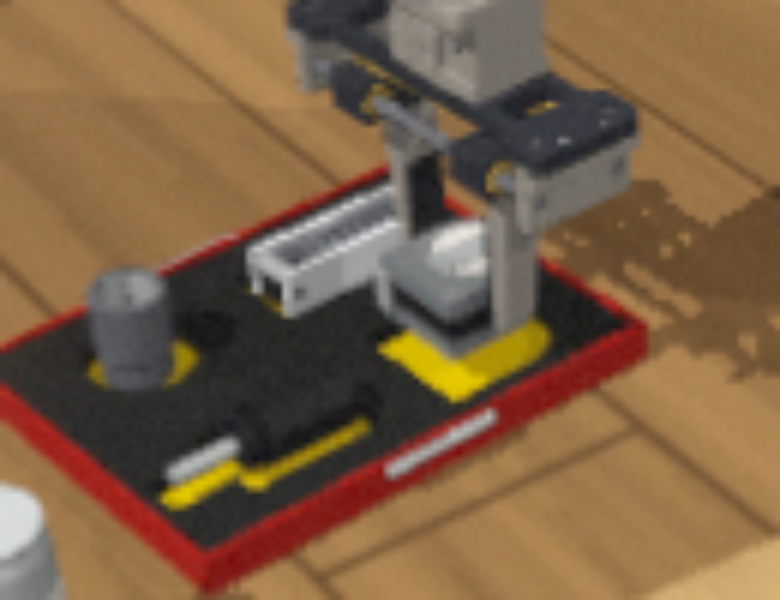

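```bash
python3 -m jog '[[[45,1,-1,12,0,0,0],[45,1,-1,22,0,0,0],[45,1,-1,22,0,0,0],[45,1,-1,22,0,0,0],[61,1,-1,22,0,0,0],[61,1,-1,22,0,0,0],[61,1,-1,22,0,0,0],[61,1,-1,22,0,0,0],[61,1,-1,-20,0,0,0],[61,1,-1,-60,0,0,0]]]' 40
python3 go.py 468 200 160 5
```

```text
t: 24.45
eef_pos: [0.4686, -0.153, 0.1052]
eef_rot: [3.139, 0.004, 0.081]
contact_force: [-0.1, -0.8, -0.8]
width: 0.666
t 24.45 pos [ 468.6 -153.   105.2] yaw 4.7 w 61.2 -> [  27.9 -351.7  -55.7] [ 0.1  0.2 -0.3]
```

```bash
python3 -m jog '[[[61,0,0,-50,0,0,0],[61,28,-352,-56,0,0,0],[61,28,-352,-56,0,0,0],[61,28,-352,-56,0,0,0],[61,28,-352,-56,0,0,0],[61,28,-352,-56,0,0,0],[61,28,-352,-56,0,0,0],[61,28,-352,-56,0,0,0],[61,28,-352,-56,0,0,0],[61,28,-352,-56,0,0,0]]]' 40
python3 - <<'E'
from h import *
a=snapshot("top")[:,:,::-1];b=snapshot("scene")[:,:,::-1]
cv2.imwrite("pics/c10.png",np.hstack([cv2.resize(a[185:305,345:445],(360,432)),cv2.resize(b[105:205,180:300],(432,360)) if 0 else cv2.copyMakeBorder(cv2.resize(b[105:205,180:300],(432,360)),0,72,0,0,0)]))
E
```

```text
t: 25.7
eef_pos: [0.4681, 0.1991, 0.1602]
eef_rot: [3.139, 0.004, 0.08]
contact_force: [1.0, 0.4, -0.5]
width: 0.662
```

View pics/c10.png

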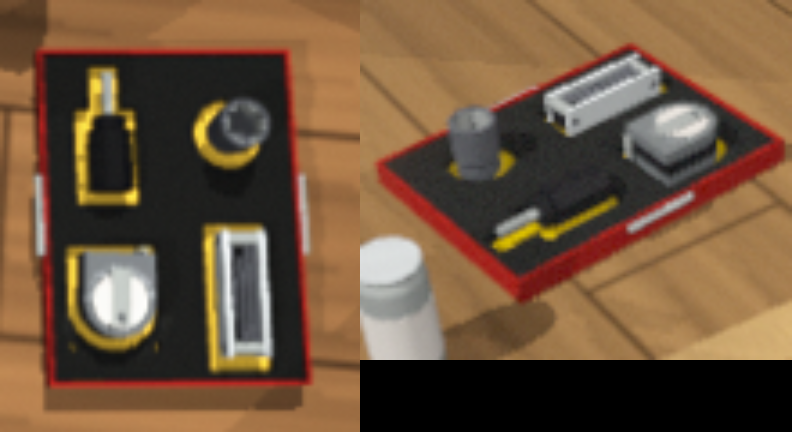

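```bash
python3 - <<'E'
from h import *
T=lambda p:np.array(p,float)/3.6-.36+[345,185]; S=lambda p:np.array(p,float)/3.6-.36+[180,105]
a=np.radians(4.8);E=np.array([[np.cos(a),np.sin(a)],[-np.sin(a),np.cos(a)]]);R=np.array([468.5,-153.2])
f=lambda n,q,z:((onplane(n,q,z)*1000-R)@E.T).round(1)
print("top: noseL,noseR,back,left,right",f("top",T([[83,254],[153,254],[119,340],[83,300],[157,300]]),.043))
S2=lambda p:S(np.array(p)-[360,0])
print("scene top face: noseL, noseR, back",f("scene",S2([[668,160],[626,135],[716,118]]),.043))
def tri(p,q):
    A=[];B=[]
    for n,u in(("top",p),("scene",q)):
        c,d=ray(n,u);d=d[0]/np.linalg.norm(d[0]);P=np.eye(3)-np.outer(d,d);A.append(P);B.append(P@c)
    return (np.linalg.solve(sum(A),sum(B))*1000).round(1)
print("clip disk centre",tri(T([[119,299]]),S2([[683,120]])),"noseL",tri(T([[83,254]]),S2([[668,160]])),"sock top",tri(T([[243,121]]),S2([[474,117]])))
E
```

```text
top: noseL,noseR,back,left,right [[ 31.9  27.5]
 [ 31.9 -27.8]
 [-34.9   1.7]
 [ -4.   28.8]
 [ -4.  -29.4]]
scene top face: noseL, noseR, back [[ 37.2  35.8]
 [ 40.9 -14.4]
 [-29.2  16.9]]
clip disk centre [ 464.  -151.5   45.3] noseL [ 497.9 -123.9   35.8] sock top [ 609.5 -239.7   62.1]
```

```bash
python3 -c "
from plant import *
print(get_obs()['t']); print(sign_off())"
```

```text
25.8
the job is handed in; nothing more can be done
None
```

I put all four tools into their recesses (driver, key set, socket, then tape), retreated the arm clear of them, and handed in at about 25.8 s of the 99 s. `sign_off()` reports no verdict, so the result rests on my own checks.

| Tool | Horizontal distance from recess point (limit 12 mm) |
|---|---|
| Driver | about 1–2 mm |
| Key set | about 1–2 mm |
| Socket | about 3 mm |
| Tape | about 1.5 mm |

- **Position:** these distances come from the last measurement of each tool in the top view, and they assume each tool sits at its seated height.
- **Level and upright:** by eye in the last pictures, all four tools look fully down and level, with the socket upright and its opening up.
- **Weak checks:** crossing both views by hand-picked points gave heights that scatter by several mm. The tape's nose corner came out at 36 mm against 43 mm expected, and the socket top at 62 mm against 59 mm. One-view scene estimates of the tape differed from the top view by up to about 17 mm, which I put down to coarse pixel picks.
- **Spray can and jar:** the arm's path stayed clear of both. The can looked in place in the last picture. I did not measure it, and I did not check the jar again.

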